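# Third hand at the display-stand jig

## Task

We are building wooden display stands for the model cars. Pick up the loose cross rail, stand it on the board of the assembly jig with its long side against the aluminium fence and its end butted square against the inside of the clamped side rail, and press it gently along the fence into that side rail with a steady push of about 12 N, so that I can drive the two screws. Do not let go: finish while still holding it pressed there, never shove the joint hard, and leave the other things on the table where they are.

Things in the scene. Friction and masses are not known exactly. Their poses are not given: they have to be found in the camera images.
- rail_center (a point): centre of the loose cross rail: a bare light-wood rail 200 mm long, 18 mm thick and 60 mm high, about 0.15 kg, at first standing on its long edge on the table at the robot's right. The point is half-way along, across and up (30 mm above its lower edge). x along its length, y across its thickness, z up; both ends and both sides are alike
- cross_rail: the same loose cross rail, given at the middle of its lower edge (30 mm below its centre); same axes
- corner (a point): inner corner of the jig, on its board's top, 15 mm above the table. z is up, the jig is turned by up to 0.3 rad. The fence's face lies in the plane x = 0 (the fence on its +x side, away from the robot), the side rail's inner face in the plane y = 0. The cross rail belongs at x -18 to 0, y -200 to 0, z 0 to 60 mm: centre at (-9, -100, 30) mm, length along y; the push goes along +y
- jig: the assembly jig, fixed to the table: a dark brown board 265 x 310 x 15 mm, from x = -225 to 40 and y = -235 to 75 mm; origin and axes are those of the corner point. Waxed and slippery, friction about 0.2. Its fence is a rigid aluminium bar 30 mm wide, 18 mm high above the board, from y = -225 to 18 mm, smooth too
- side_rail: light-wood side rail clamped in the jig, immovable, two brass screws started in it from outside; same origin and axes as the corner point: it fills x -200 to 0, y 0 to 18, z 0 to 60 mm. Behind it, at x = -85 and -165 mm, two blocks with red-handled toggle clamps, up to 95 mm above the board, their feet on its top, reaching no farther than its inner face
- small_car: blue model car, 105 mm long, 43 mm wide, 30 mm high, on the table beyond the rail; to be left alone. Origin under its middle
- glue: white wood-glue bottle with orange nozzle, 48 mm across, 145 mm high, upright; to be left alone. Origin at the centre of its foot
- water_bottle: glass water bottle with red label, 66 mm across, 235 mm high, upright; to be left alone. Origin at the centre of its foot
- screwdriver: blue-handled screwdriver, 200 mm long, lying on the table; to be left alone. Origin under the tool
- driver: green and black pistol-shaped cordless screwdriver lying on its side, 170 x 155 x 50 mm, on the left; to be left alone. Origin under its motor
- screw_tray: grey plastic tray 120 x 85 x 22 mm with brass screws; to be left alone. Origin under its middle
There are look-alikes about, which are no part of the job. There is more than one size of the cross_rail; the job needs the largest.

How it is judged:
By the outcome, as a careful person would: the job done as asked, in the order asked, and still so for the second after the job is handed in, while the arm keeps its last pose, push and grip.
It also fails if it takes over 64 s, if anything falls off the work surface, if the arm or the gripper's body presses on something with over 40 N, if the wrist force passes 120 N, or if a joint passes its speed limit or range.

## Robot

A 6-joint arm with a two-finger parallel gripper is mounted at the origin on the work surface. World frame = base frame: x ahead of the robot, y to its left, z up, the work surface at z = 0. Lengths are in m, angles in rad, forces in N, time in s.
With the tool pointing down it reaches from about 0.275 to 0.875 m from the base axis. Payload 12.5 kg.
Tool frame: the origin (TCP) lies at the very end of the fingers, on their centre line; the grasp point (between the pads) lies 19 mm behind it; z points along the fingers, y is the line along which they close (so a half turn about z gives the same grasp; the last joint's range is limited). The gripper opens to 85 mm and grips with 20 to 120 N. Pads are 22 mm wide; open, the fingers measure 114 mm over their backs; the gripper's body (76 mm by 85 mm) begins 54 mm behind the grasp point. The pads swing forward as they close: fully open they stand 13 mm farther back than shut.
Start: joints at [-1.418, 0.351, 1.652, -0, 1.139, -0.085], TCP at [0.13, -0.535, 0.231] pointing down, gripper open.
Joint ranges: [-2.75, 2.75], [-0.79, 2.1], [0.01, 2.65], [-1.57, 4.71], [0.07, 3.14], [-2.87, 2.87]. Speed limits (rad/s): [2.22, 2.22, 2.79, 3.14, 3.14, 3.14].

## Interface

Orientations are given as a 3x3 rotation matrix whose columns are the frame's x, y, z axes.
In Python, from bench import manip gives the robot as it stands. Calls block until the motion is done:
- manip.move_ptp(position, orientation): joint-space move of the TCP to a pose.
- manip.move_l(position, attitude=None, max_speed=0.15): straight line of the TCP; attitude=None keeps the orientation; max_speed is the mean speed in m/s.
- manip.move_j(angles): joint-space move.
- manip.set_gripper(opening, effort=None): opening from 0.0 (shut) to 1.0 (fully open); effort is the grip in N (None keeps the last); returns when the fingers have stopped.
- manip.dwell(seconds).
- manip.inverse_kinematics(position, orientation): joint angles nearest the present ones, or None.
- manip.grab_frame(name): name is "scene" or "top" or "wrist"; returns (picture, depth): 400x640x3 uint8, red, green, blue; 400x640 float32, m along the optical axis (not along the pixel's ray), 0 where there is no reading.
- manip.get_calibration(name): a dict with "camera_matrix" (3x3 intrinsics, pixels), "R" (3x3) and "t" (3): a world point X has camera coordinates R X + t. Camera axes: x right, y down, z forward; pixel columns grow to the right and rows downward; lengths in m; the calibration is good to about 2 mm. The wrist camera is an equidistant fisheye: a pixel r from the principal point sees the ray r / f radians off the axis. A picture is of the moment at which its call begins: read the wrist's pose just before it. get_calibration takes no time and is no camera call; for the wrist camera it gives the pose at the moment of the call.
A pose or a line that the arm cannot do raises manip.Unreachable and nothing moves.
- manip.sign_off(): hands the job in; it is judged then, once.
Trained networks look in the newest picture that a camera, given by its name, has taken for a name from the list of things; names that differ only in an ending like _2 or _b are one class to them, and where a whole thing is asked for, a point or a joint stands for the part that bears it (a point fixed in the world has none). Each returns a list of dicts, best first, with "confidence" (0 to 1); they miss things now and then, are a little off and sometimes report something else, mostly with a low value. They report only what shows in the picture. A call takes as long as a camera call. They do not tell look-alikes from the thing itself.
- manip.look_for(camera, name): "at" ([x, y, z] in m, in world coordinates, good to about 4 mm: the middle of the surface that is visible of it).
Readings, each from a call of its own:
- manip.current_time(): time.
- manip.current_qpos(): joint angles.
- manip.current_joint_vel(): joint speeds.
- manip.current_joint_torque(): joint torques, N m.
- manip.current_ee_pos(): TCP position.
- manip.current_tcp_rot(): TCP orientation.
- manip.current_force(): force on the tool from outside, world axes, zero at the start.
- manip.current_ft_torque(): the same for the moment, N m.
- manip.current_grip_width(): opening from 0.0 (shut) to 1.0 (fully open).
- manip.current_grip_force(): force on a finger pad.
Only numpy, scipy, OpenCV 4.12 (cv2) and the standard library are available. Lean on these libraries where they do the work, as an engineer would, in place of code of your own. Each camera call takes 0.05 s, during which the arm holds its last target. There are 200 camera calls.

## Working session

There is one attempt and no reset: what is moved stays moved. The work goes in short steps, each a Python script; the robot and the scene stay as the last script left them, time stands still between calls to the robot, and variables do not carry over. Pictures are saved under pics/ and viewed, at most 10 in all, crops included, and the job is handed in when it is done.

```bash
mkdir -p pics; ls; python3 - <<'E'
from bench import manip
import cv2,numpy as np
for c in ["scene","top"]:
    p,d=manip.grab_frame(c); cv2.imwrite(f"pics/{c}0.png",p[:,:,::-1]); np.savez(f"{c}0.npz",p=p,d=d,**manip.get_calibration(c))
    for n in ["cross_rail","side_rail","corner","jig"]:
        print(c,n,[(np.round(r["at"],3).tolist(),round(r["confidence"],2)) for r in manip.look_for(c,n)])
print(manip.current_time())
E
```

```text
pics
scene cross_rail [([0.505, -0.433, 0.027], 0.86), ([0.548, -0.284, 0.055], 0.79), ([0.486, -0.134, 0.032], 0.52)]
scene side_rail [([0.572, 0.2, 0.08], 0.62), ([0.55, 0.125, 0.013], 0.17)]
scene corner [([0.552, 0.126, 0.015], 0.74)]
scene jig [([0.547, 0.128, 0.015], 0.81), ([0.576, 0.204, 0.078], 0.59), ([0.807, -0.124, 0.021], 0.39)]
top cross_rail [([0.531, -0.301, 0.061], 0.75), ([0.5, -0.436, 0.042], 0.57), ([0.476, -0.147, 0.041], 0.46)]
top side_rail [([0.529, 0.194, 0.079], 0.76), ([0.529, -0.301, 0.06], 0.42)]
top corner [([0.532, 0.113, 0.017], 0.89)]
top jig [([0.535, 0.116, 0.012], 0.98)]
0.5
```

View pics/scene0.png

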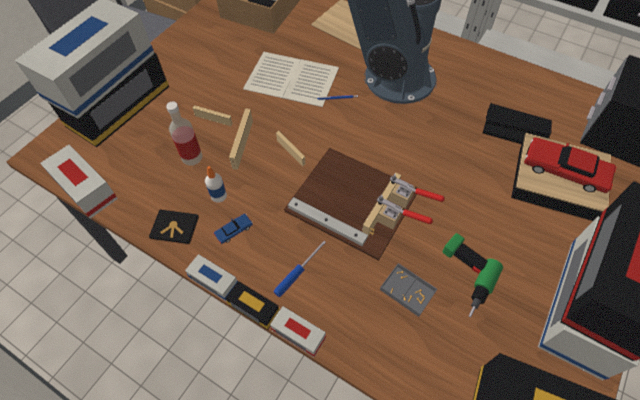

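View pics/top0.png

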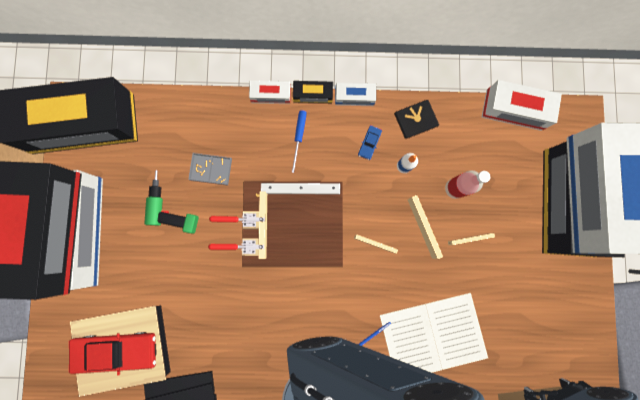

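Scene and top show three light-wood rails (top-view pixels): (376,243), (426,227) and (472,239). The jig is at (300,225), with the side rail at (263,225) and the fence at (300,188). The middle rail looks longest, so I'll measure all three and check it in an enlarged crop.

```bash
cat > h.py <<'E'
import numpy as np,cv2
def cloud(z):
    d=z["d"];K=z["camera_matrix"];v,u=np.indices(d.shape)
    c=np.stack([(u-K[0,2])/K[0,0]*d,(v-K[1,2])/K[1,1]*d,d],-1)
    return (c-z["t"])@z["R"]
def box(P):
    (c,s,a)=cv2.minAreaRect((P[:,:2]*1000).astype(np.float32))
    if s[0]<s[1]: s=s[::-1];a+=90
    return np.round(c,1),np.round(s,1),round((a+90)%180-90,1)
E
python3 - <<'E'
from h import *
for c in ["top","scene"]:
    z=np.load(c+"0.npz");X=cloud(z);p=z["p"].astype(int)
    light=(p[...,0]-p[...,2]>25)&(p.sum(-1)>430)
    for n,at in dict(mid=(.535,-.295),right=(.50,-.435),left=(.48,-.14)).items():
        m=(np.hypot(X[...,0]-at[0],X[...,1]-at[1])<.13)&(X[...,2]>.02)&(X[...,2]<.09)
        k,l=cv2.connectedComponents(m.astype(np.uint8))
        best=min(range(1,k),key=lambda i:np.hypot(*(X[l==i][:,:2].mean(0)-at)))
        P=X[l==best];zt=np.percentile(P[:,2],95);T=P[P[:,2]>zt-.012]
        print(c,n,len(P),round(zt,4),box(T))
    for n,(lo,hi) in dict(side=(.068,.082),fence=(.027,.04)).items():
        m=(X[...,0]>.3)&(X[...,0]<.75)&(X[...,1]>-.1)&(X[...,1]<.3)&(X[...,2]>lo)&(X[...,2]<hi)
        k,l,st,_=cv2.connectedComponentsWithStats(m.astype(np.uint8))
        b=1+st[1:,4].argmax();P=X[l==b]; print(c,n,len(P),np.median(P[:,2]).round(4),box(P))
p=cv2.imread("pics/top0.png")[170:280,230:510];cv2.imwrite("pics/crop.png",cv2.resize(p,None,fx=2.8,fy=2.8,interpolation=2))
E
```

```text
top mid 600 0.0624 (array([ 531.7, -296.7]), array([199.3,  20.2]), 22.7)
top right 187 0.0431 (array([ 498.8, -443. ]), array([134.7,  12. ]), -78.6)
top left 193 0.0431 (array([ 478.1, -146.8]), array([133.3,  12.6]), 71.4)
top side 201 0.0736 (array([482.4, 196.5]), array([105.9,  18.5]), 0.1)
top fence 748 0.0321 (array([643.2,  87.7]), array([240.8,  29.2]), -88.7)
scene mid 545 0.0637 (array([ 531.6, -295.7]), array([205.1,  19.6]), 22.2)
scene right 262 0.0431 (array([ 501.1, -441.6]), array([136.,  18.]), -78.4)
scene left 229 0.0442 (array([ 481.4, -144.6]), array([134.9,  15. ]), 72.3)
scene side 197 0.0753 (array([586.1, 199.9]), array([87.6, 18.6]), 0.6)
scene fence 895 0.0332 (array([645.4,  95.2]), array([255.4,  46. ]), -85.1)
```

View pics/crop.png

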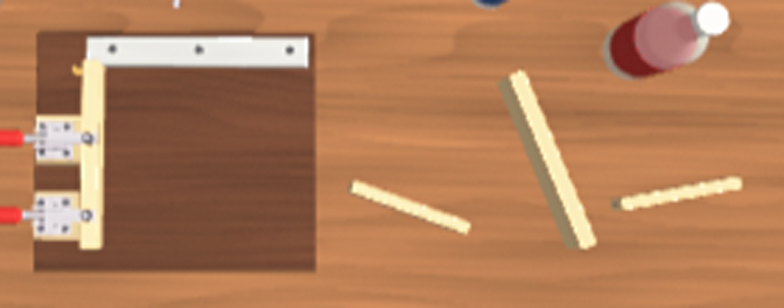

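Of the three rails, (376,243) and (472,239) measure about 135 x 12 x 43 mm. The one at (426,227) measures 200 x 20 x 62 mm with its centre near (0.532, -0.296), so it fits the description, and the crop confirms it is the thick long one at crop (553,160). Next I'll look at it and the jig up close with the wrist camera.

```bash
cat >> h.py <<'E'
def Rt(a):  # tool down, closing line y at world angle a (deg)
    a=np.deg2rad(a);y=np.array([np.cos(a),np.sin(a),0]);z=np.array([0,0,-1.]);return np.column_stack([np.cross(y,z),y,z])
def wcloud(z):
    d=z["d"];K=z["camera_matrix"];v,u=np.indices(d.shape)
    mx=(u-K[0,2])/K[0,0];my=(v-K[1,2])/K[1,1];th=np.hypot(mx,my)+1e-9
    s=np.tan(np.minimum(th,1.45))/th
    c=np.stack([mx*s*d,my*s*d,d],-1)
    X=(c-z["t"])@z["R"];X[(d<=0)|(th>1.3)]=np.nan;return X
E
python3 - <<'E'
from h import *
from bench import manip
print(manip.current_tcp_rot().round(2).tolist())
for a in (-67.5,112.5):print(a,np.round(manip.inverse_kinematics([.532,-.296,.2],Rt(a)),2))
for a in (0,180):print(a,np.round(manip.inverse_kinematics([.62,.08,.2],Rt(a)),2))
def snap(n):
    cal=manip.get_calibration("wrist");p,d=manip.grab_frame("wrist");cv2.imwrite(f"pics/{n}.png",p[:,:,::-1]);np.savez(n+".npz",p=p,d=d,**cal)
    print(n,manip.current_time(),(-cal["R"].T@cal["t"]).round(3),cal["R"][2].round(2),cal["camera_matrix"][0],manip.current_ee_pos())
manip.move_ptp([.55,.07,.26],Rt(0));snap("wj")
print(manip.current_qpos())
manip.move_ptp([.532,-.296,.18],Rt(-67.5));snap("wr")
print(manip.current_qpos(),manip.current_force())
E
```

```text
[[0.97, 0.24, -0.0], [0.24, -0.97, 0.0], [-0.0, -0.0, -1.0]]
-67.5 [-0.58  0.49  1.52 -0.    1.13  0.59]
112.5 [-0.58  0.49  1.52 -0.    1.13 -2.55]
0 [ 0.05  0.52  1.48 -0.    1.15  0.05]Traceback (most recent call last):
  File "<stdin>", line 5, in <module>
    return _wrapfunc(a, 'round', decimals=decimals, out=out)
    return _wrapit(obj, method, *args, **kwds)
    result = getattr(arr, method)(*args, **kwds)
TypeError: unsupported operand type(s) for *: 'NoneType' and 'float'
```

```bash
cat >> h.py <<'E'
def snap(manip,n):
    cal=manip.get_calibration("wrist");p,d=manip.grab_frame("wrist");cv2.imwrite(f"pics/{n}.png",p[:,:,::-1]);np.savez(n+".npz",p=p,d=d,**cal)
    print(n,manip.current_time(),(-cal["R"].T@cal["t"]).round(3),cal["R"][2].round(2),cal["camera_matrix"][0],manip.current_ee_pos())
E
python3 - <<'E'
from h import *
from bench import manip
manip.move_ptp([.55,.07,.26],Rt(0));snap(manip,"wj")
print(manip.current_qpos())
manip.move_ptp([.532,-.296,.18],Rt(-67.5));snap(manip,"wr")
print(manip.current_qpos(),manip.current_force())
a=np.hstack([cv2.imread("pics/wj.png"),cv2.imread("pics/wr.png")]);cv2.imwrite("pics/w2.png",cv2.resize(np.vstack([a[:,:640],a[:,640:]]),(800,1000))[:600])
for n in("wj","wr"):
    z=np.load(n+".npz");X=wcloud(z);print(n,np.nanpercentile(X[...,2],[5,25,50,75,95]).round(3))
E
```

```text
wj 3.1583 [0.55  0.134 0.403] [-0.   -0.26 -0.97] [309.70691629   0.         318.34699733] [0.55009255 0.06934947 0.25998626]
[ 4.14855114e-02  3.30780998e-01  1.60604358e+00 -9.91371850e-05
  1.20477677e+00  4.26075867e-02]
wr 4.6083 [ 0.593 -0.271  0.324] [-0.24 -0.1  -0.97] [309.70691629   0.         318.34699733] [ 0.53259084 -0.29495815  0.18038912]
[-5.82299688e-01  5.09563911e-01  1.54268198e+00  2.00885507e-04
  1.08881242e+00  5.93496641e-01] [-0.67664978 -0.37446448  0.01050878]
wj [-0.218  0.     0.002  0.046  0.356]
wr [-0.     0.001  0.002  0.098  0.276]
```

View pics/wj.png

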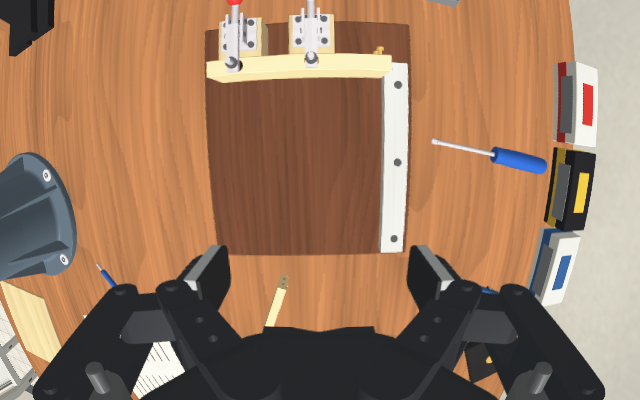

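View pics/wr.png

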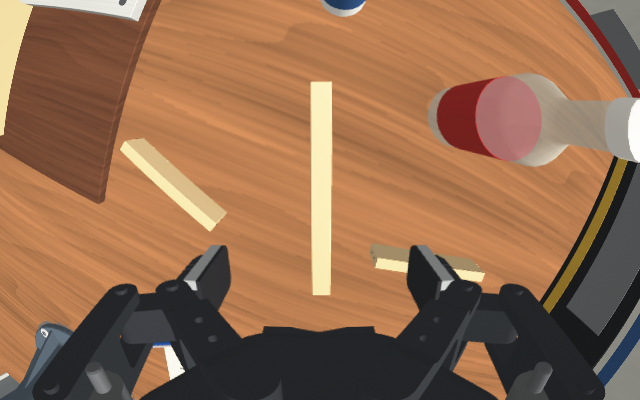

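The first wrist view shows the jig: side rail across (300,68), fence down the right from (397,70) to (392,250), nothing on the board. The second shows the long rail centred between the fingers, from (321,82) to (321,295). I'll fit both from depth.

```bash
python3 - <<'E'
from h import *
z=np.load("wr.npz");X=wcloud(z)
m=(X[...,2]>.05)&(X[...,2]<.07)&(np.hypot(X[...,0]-.532,X[...,1]+.296)<.12)
P=X[m];print("rail",len(P),np.median(P[:,2]),box(P),P.mean(0))
z=np.load("wj.npz");X=wcloud(z)
b=(X[...,2]>.005)&(X[...,2]<.022)&(np.abs(X[...,0]-.52)<.08)&(np.abs(X[...,1]-.08)<.08);print("board z",np.median(X[b][:,2]))
f=(X[...,2]>.026)&(X[...,2]<.04)&(X[...,0]>.55)&(X[...,0]<.72)&(X[...,1]>-.06)&(X[...,1]<.17)
F=X[f];print("fence",len(F),np.median(F[:,2]),box(F))
s=(X[...,2]>.07)&(X[...,2]<.08)&(X[...,0]>.4)&(X[...,0]<.65)&(X[...,1]>.15)&(X[...,1]<.25)
S=X[s];print("side",len(S),np.median(S[:,2]),box(S))
# edges: per-row min x of fence / per-column min y of side-rail top, robust line
def edge(P,i,j):
    bins=np.round(P[:,j]/.004);e=np.array([[k*.004,np.percentile(P[bins==k][:,i],3)] for k in np.unique(bins) if (bins==k).sum()>4])
    c=np.polyfit(*e.T,1)
    for _ in range(5):
        r=np.abs(e[:,1]-np.polyval(c,e[:,0]));c=np.polyfit(*e[r<=max(.0015,1.5*np.median(r))].T,1)
    return c,e[:,0].min(),e[:,0].max(),np.median(r)
cf=edge(F,0,1);cs=edge(S,1,0);print(cf,cs)
# intersection x=a y+b ; y=c x+d
a,bb=cf[0];c,d=cs[0];y=(c*bb+d)/(1-a*c);print("corner",a*y+bb,y,"yaw",-a,c)
E
```

```text
rail 4329 0.0606947794299834 (array([ 532.6, -297.4]), array([199.7,  18.4]), 22.9) [ 0.54041566 -0.29440717  0.06070816]
board z 0.01569228745676167
fence 3869 0.03358517051941495 (array([644.9,  67.4]), array([205.1,  31.6]), -89.2)
side 2875 0.07566933060826435 (array([527.4, 219.2]), array([199.8,  63.1]), 0.9)
(array([-0.01612814,  0.63104757]), np.float64(-0.036000000000000004), np.float64(0.168), np.float64(0.00034047119054747554)) (array([0.01633593, 0.17998445]), np.float64(0.428), np.float64(0.628), np.float64(0.00023222957645732678))
corner 0.6279793071431266 0.19024307109222435 yaw 0.01612814221015375 0.016335929861727015
```

```bash
python3 - <<'E'
from h import *
from bench import manip
R=Rt(-67.15);c=[.5325,-.2974]
manip.move_l([*c,.10],R,max_speed=.12)
manip.move_l([*c,.027],max_speed=.06);print(manip.current_ee_pos(),manip.current_force())
manip.set_gripper(0.0,60);print(manip.current_grip_width(),manip.current_grip_force(),manip.current_force(),manip.current_ee_pos())
manip.move_l([*c,.2],max_speed=.1);print(manip.current_grip_width(),manip.current_force(),manip.current_time())
P=np.deg2rad(.93);yaw=.0162
manip.move_ptp([.606,.068,.2],Rt(np.rad2deg(yaw)));manip.dwell(.3);snap(manip,"wc")
print(manip.current_force(),manip.current_grip_force(),manip.current_tcp_rot().round(4).tolist())
E
```

```text
[ 0.53272386 -0.29752259  0.0274071 ] [0.33041091 0.59336103 0.3049718 ]
0.20061525517631132 59.4758266210556 [0.10393734 0.94259916 2.27492047] [ 0.53262719 -0.29746543  0.02720173]
0.19756569207814365 [ 0.36568164 -0.31344182 -0.95193823] 9.3
wc 11.0417 [0.605 0.132 0.343] [ 0.   -0.26 -0.97] [309.70691629   0.         318.34699733] [0.60607037 0.06754316 0.19999731]
[ 0.34007304 -0.2752349  -0.73408412] 58.948631286621094 [[-0.0154, 0.9999, 0.0], [0.9999, 0.0154, -0.0], [-0.0, 0.0, -1.0]]
```

View pics/wc.png

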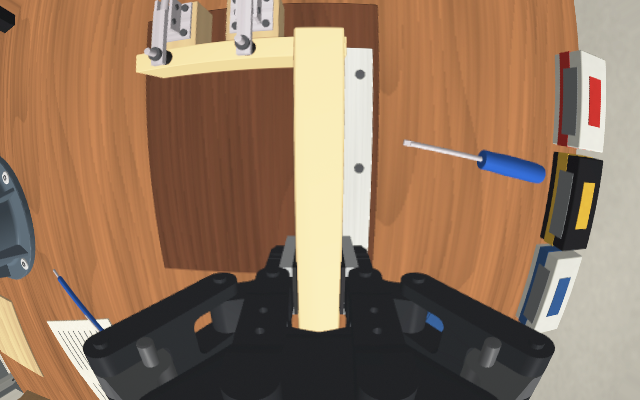

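The long rail is held from (318,28) to (318,330), lined up with the fence. I'll measure its pose in the hand, then lower it clear of both faces.

```bash
python3 - <<'E'
from h import *
from bench import manip
z=np.load("wc.npz");X=wcloud(z)
m=(X[...,2]>.215)&(X[...,2]<.25)&(np.abs(X[...,0]-.606)<.025)&(X[...,1]>-.04)&(X[...,1]<.18)
P=X[m];print(len(P),box(P),np.median(P[:,2]),"slope z/y",np.polyfit(P[:,1],P[:,2],1),"slope x/y",np.polyfit(P[:,1],P[:,0],1),"ymax",np.percentile(P[:,1],99.5))
R=Rt(np.rad2deg(.0162))
manip.move_l([.614,.070,.07],R,max_speed=.12)
manip.move_l([.614,.070,.0455],max_speed=.05);manip.dwell(.3)
b=np.mean([manip.current_force() for _ in range(5)],0);print("bias",b,manip.current_ee_pos(),manip.current_time());np.save("bias.npy",b)
E
```

```text
17227 (array([600.2, 104.5]), array([123.6,  49.3]), -79.2) 0.23355010563933634 slope z/y [-0.01463272  0.23558655] slope x/y [-0.01386645  0.60719065] ymax 0.16577787908275082
bias [-0.12040357  0.20651211 -0.74496843] [0.61411128 0.07001693 0.04571853] 13.2167
```

```bash
cat >> h.py <<'E'
YAW=.0162;EX=np.array([np.cos(YAW),np.sin(YAW),0]);EY=np.array([-np.sin(YAW),np.cos(YAW),0]);EZ=np.array([0,0,1.])
def force(manip,n=4):
    f=[]
    for _ in range(n): f.append(manip.current_force());manip.dwell(.02)
    f=np.mean(f,0)-np.load("bias.npy");return np.array([f@EX,f@EY,f@EZ])
def push(manip,tgt,d,step,N,maxd,speed=.02):
    """step target along d until opposing force >= N"""
    g=0;h=[]
    while g<maxd:
        F=force(manip);D=np.array([EX,EY,EZ])@d
        h.append((round(g*1e3,2),*F.round(1)))
        if -F@D>=N: break
        g+=step;tgt=tgt+d*step;manip.move_l(tgt,max_speed=speed)
        manip.dwell(.05)
    print(*h[-6:],"tgt",tgt.round(5),"at",manip.current_ee_pos().round(5),"t",round(manip.current_time(),2));return tgt
E
python3 - <<'E'
from h import *
from bench import manip
t=np.array([.614,.070,.0455])
t=push(manip,t,-EZ,.0006,3,.008)
t=push(manip,t,EX,.0008,4,.012)
np.save("t.npy",t);print(manip.current_ft_torque(),manip.current_grip_width())
E
```

```text
(0.6, np.float64(-0.2), np.float64(0.0), np.float64(-0.1)) (1.2, np.float64(0.5), np.float64(-0.4), np.float64(-0.6)) (1.8, np.float64(0.6), np.float64(-0.4), np.float64(-0.4)) (2.4, np.float64(0.4), np.float64(-0.3), np.float64(-0.6)) (3.0, np.float64(0.5), np.float64(-0.4), np.float64(-0.4)) (3.6, np.float64(-0.9), np.float64(-0.2), np.float64(3.8)) tgt [0.614  0.07   0.0419] at [0.61418 0.06999 0.04218] t 15.48
(4.0, np.float64(-2.4), np.float64(-0.0), np.float64(6.3)) (4.8, np.float64(-1.8), np.float64(-0.1), np.float64(6.4)) (5.6, np.float64(-1.3), np.float64(0.0), np.float64(6.4)) (6.4, np.float64(-2.1), np.float64(-0.1), np.float64(6.4)) (7.2, np.float64(-3.9), np.float64(-0.5), np.float64(7.6)) (8.0, np.float64(-8.2), np.float64(-0.5), np.float64(11.6)) tgt [0.622   0.07013 0.0419 ] at [0.62099 0.07014 0.04219] t 19.22
[-0.05098014  1.34792191  0.02720068] 0.20386896132902102
```

Fence contact came at x = 0.621, as predicted. I'll ease the side and down loads, then push along the fence.

```bash
python3 - <<'E'
from h import *
from bench import manip
t=np.load("t.npy")-EX*.0004+EZ*.0006
manip.move_l(t,max_speed=.02);manip.dwell(.2);print(force(manip))
t=push(manip,t,EY,.002,1.5,.012);t=push(manip,t,EY,.0006,2.5,.012)
np.save("t.npy",t)
E
```

```text
[-5.31516191 -0.57388794  3.70703761]
(0.0, np.float64(-5.0), np.float64(-0.7), np.float64(3.8)) (2.0, np.float64(-5.2), np.float64(-1.2), np.float64(3.6)) (4.0, np.float64(-4.9), np.float64(-1.4), np.float64(3.2)) (6.0, np.float64(-5.2), np.float64(-1.5), np.float64(3.5)) tgt [0.6215  0.07612 0.0425 ] at [0.62088 0.07595 0.0422 ] t 20.9
(0.0, np.float64(-4.9), np.float64(-1.4), np.float64(3.7)) (0.6, np.float64(-4.8), np.float64(-2.8), np.float64(4.3)) tgt [0.62149 0.07672 0.0425 ] at [0.62091 0.07637 0.04223] t 21.33
```

```bash
python3 - <<'E'
from h import *
from bench import manip
t=np.load("t.npy")
t=push(manip,t,EY,.001,4,.009);t=push(manip,t,EY,.0005,5,.012)
np.save("t.npy",t);print(manip.current_ft_torque())
E
```

```text
(3.0, np.float64(-5.6), np.float64(-2.6), np.float64(3.6)) (4.0, np.float64(-5.0), np.float64(-2.7), np.float64(3.7)) (5.0, np.float64(-5.0), np.float64(-2.6), np.float64(3.7)) (6.0, np.float64(-5.3), np.float64(-2.7), np.float64(3.8)) (7.0, np.float64(-5.3), np.float64(-3.0), np.float64(4.0)) (8.0, np.float64(-5.5), np.float64(-2.8), np.float64(4.0)) tgt [0.62135 0.08572 0.0425 ] at [0.62074 0.08537 0.04221] t 24.63
(3.0, np.float64(-5.2), np.float64(-3.0), np.float64(3.6)) (3.5, np.float64(-5.6), np.float64(-3.5), np.float64(3.4)) (4.0, np.float64(-5.2), np.float64(-2.8), np.float64(3.9)) (4.5, np.float64(-5.4), np.float64(-3.6), np.float64(4.0)) (5.0, np.float64(-5.0), np.float64(-3.9), np.float64(4.0)) (5.5, np.float64(-5.4), np.float64(-5.8), np.float64(4.1)) tgt [0.62126 0.09122 0.0425 ] at [0.62065 0.09037 0.04221] t 28.73
[-0.81346095  0.95308413  0.10373062]
```

```bash
python3 - <<'E'
from h import *
from bench import manip
t=np.load("t.npy")
t=push(manip,t,EY,.0003,12.8,.005,.01)
np.save("t.npy",t);manip.dwell(.8);print(force(manip,8),manip.current_ft_torque(),manip.current_grip_width(),manip.current_ee_pos(),manip.current_time())
snap(manip,"wf")
p,d=manip.grab_frame("scene");cv2.imwrite("pics/sf.png",cv2.resize(p[120:270,260:460,::-1],None,fx=3,fy=3,interpolation=2))
z=np.load("wf.npz");X=wcloud(z)
m=(X[...,2]>.068)&(X[...,2]<.083)&(X[...,0]>.60)&(X[...,0]<.64)&(X[...,1]>.04)&(X[...,1]<.17)
P=X[m];print(len(P),P[:,2].min(),np.polyfit(P[:,1],P[:,2],1),np.polyfit(P[:,1],P[:,0],1))
E
```

```text
(0.0, np.float64(-5.6), np.float64(-6.1), np.float64(3.7)) (0.3, np.float64(-5.6), np.float64(-8.6), np.float64(4.4)) (0.6, np.float64(-5.6), np.float64(-10.3), np.float64(4.7)) (0.9, np.float64(-6.0), np.float64(-11.8), np.float64(4.6)) (1.2, np.float64(-6.6), np.float64(-14.1), np.float64(4.3)) tgt [0.62124 0.09242 0.0425 ] at [0.62066 0.09041 0.04221] t 30.27
[ -5.80379693 -14.00762222   4.67208356] [-1.98734869  0.96313554  0.11477673] 0.19768402477496136 [0.62062706 0.09041321 0.0421648 ] 31.2
wf 31.25 [0.62  0.155 0.185] [ 0.   -0.26 -0.97] [309.70691629   0.         318.34699733] [0.62066174 0.09041934 0.04222215]
12882 0.06801772568034495 [-0.00565167  0.07654421] [-0.01719748  0.62249555]
```

View pics/wf.png

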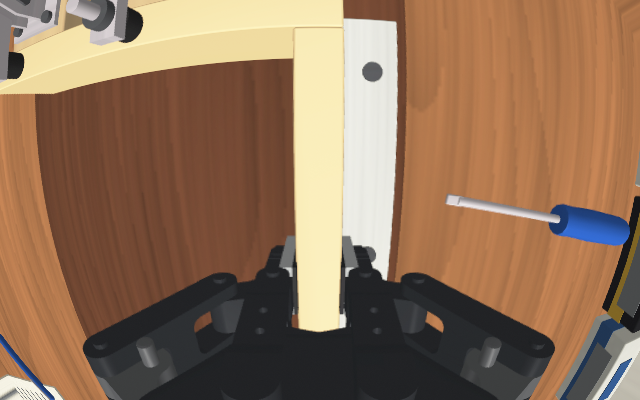

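View pics/sf.png

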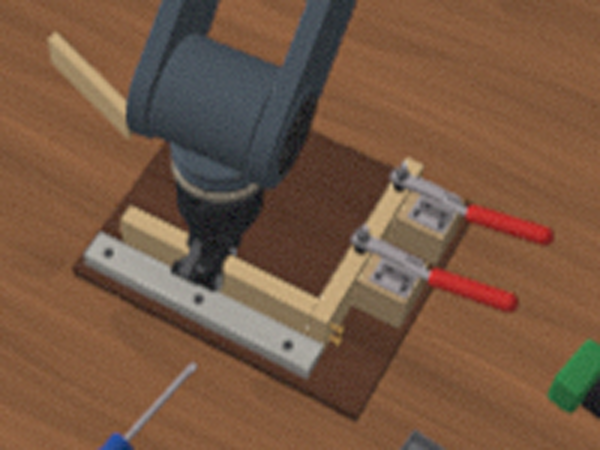

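The rail end at (318,28) meets the side rail's inner face with no gap, and its long side lies along the fence. One more check, that the rail is flat on the board, using wrist depth against the board and fence slopes.

```bash
python3 - <<'E'
from h import *
z=np.load("wf.npz");X=wcloud(z)
def s(n,x0,x1,y0,y1,z0,z1):
    P=X[(X[...,0]>x0)&(X[...,0]<x1)&(X[...,1]>y0)&(X[...,1]<y1)&(X[...,2]>z0)&(X[...,2]<z1)]
    A=np.c_[P[:,:2]-[.62,.1],np.ones(len(P))];print(n,len(P),np.linalg.lstsq(A,P[:,2],rcond=None)[0].round(4))
s("board",.5,.60,.04,.18,.008,.022);s("fence",.632,.655,.04,.19,.027,.04);s("rail",.613,.626,.06,.185,.065,.085);s("side",.45,.61,.193,.205,.065,.085)
E
```

```text
board 29672 [-0.0007  0.0008  0.0157]
fence 8819 [0.0021 0.0023 0.0336]
rail 10171 [-0.0045  0.0007  0.0757]
side 5446 [-0.0089 -0.069   0.0824]
```

The rail is flat: its top is at 75.7 mm with the same slope as the board. The wrist reads 14 N, which leaves about 12 N at the joint after roughly 2 N of friction. Handing in.

```bash
python3 - <<'E'
from h import *
from bench import manip
print(force(manip,5),manip.current_grip_force(),manip.current_time());print(manip.sign_off())
E
```

```text
[ -5.98245003 -13.87522028   4.95317922] 59.74943697452545 31.3833
the job is handed in; nothing more can be done
None
```

The 200 mm cross rail is flat on the board, along the fence and butted against the side rail, still gripped; the wrist reads about 14 N, which I estimate leaves about 12 N at the joint after friction, and the job was handed in at 31.4 s.

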